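# Close the dust duct's clean-out neck with its bayonet cap

### The job

Close the clean-out neck of the dust duct: pick up the orange cap, put its two lugs through the notches in the neck's mouth, push it in against the spring, turn it a quarter turn clockwise as far as it goes, and ease off so that the spring seats it in the locked position. Let go of it, and leave the other things on the bench where they lie.

Things in the scene. Friction and masses are not known exactly. Their poses are not given: they have to be found in the camera images.
- cap: orange cap, about 0.28 kg, standing loose on the bench on its spigot. Origin: centre of the spigot's flat bottom; z up through the cap. Grey spigot 60 mm diameter, z 0 to 30 mm; orange flange 100 mm diameter, z 30 to 38 mm; then a grip bar. Two lugs at the bottom, on its +x and -x. The same after half a turn about z.
- cap_grip (a point): middle of the cap's orange grip bar: 84 mm long along the cap's x (the line of the lugs), 24 mm thick along y, from z 38 to 76 mm of the cap; this point on the cap's axis at z 57 mm. White dots on the flange at both ends of the bar.
- cap_lug (a point): the yellow lug on the cap's +x side (an equal one at -x): z 0 to 8 mm, at the spigot's very bottom, 16 mm wide along y, reaching out to 42 mm from the cap's axis; this point 36 mm from the axis
- port: round metal neck that branches from the duct, leaning 30 degrees from vertical. Fixed. Origin: centre of its mouth in the plane of the rim, 175 mm above the bench; z points out along the neck's axis; x is the cap's x (either way round) when locked. Outside 116 mm; bore 65 mm. Pushed home, the flange meets the rim, cap origin at z -30 mm; locked and let go, the spring lifts it to z -18 mm, flange 12 mm off the rim.
- port_notch (a point): one of two opposite notches in the mouth's white lip that let the lugs in, about 25 mm wide at the bore, cut out to 49 mm from the axis; at +80 degrees about the port's z from its x (the other at -100), red marks on the rim; this point in the rim's plane, 42 mm from the axis. With the cap's x on this line it goes straight in along the axis.
- port_lock (a point): where a lug ends up, locked: on the port's +x (equally -x), green marks on the rim; point in the rim's plane, 42 mm from the axis. From the notches it is 80 degrees clockwise seen from outside (negative about port z). The lip is 10 mm thick here but 16 mm on the way: the lugs pass only with the cap's origin deeper than z -24 mm. Stops prevent turning the wrong way or over about 7 degrees too far.
- plunger (a joint): the spring plunger in the middle of the neck that pushes the cap outwards: 0 free, grows (m) as it is pressed in along the neck's axis; 0.006 with the cap locked, 0.018 with the cap pushed home, at most 0.030. Its force is 3.6 N at 0 and grows by 0.45 N per mm (12 N with the cap home).
- plunger_face (a point): centre of the plunger's flat brass face, 36 mm diameter, which meets the spigot's bottom; 12 mm inside the rim when free
- duct: the metal dust duct that carries the neck: a pipe 110 mm in diameter lying on two saddles along its own x axis, its axis 75 mm above the bench, from 57 mm before to 287 mm behind the origin, flanges 132 mm. Fixed. Origin on the bench below the centre of the neck's mouth; the neck leans to its -x.
- glue: bystander: white glue bottle, 60 mm diameter, 170 mm tall, standing; origin at its foot
- offcut: bystander: wooden offcut 160 x 60 x 40 mm lying on the bench; origin at the centre of its underside
- clamp: bystander: bar clamp lying on the bench, about 300 x 130 x 28 mm; origin on the bench under the middle of its bar
- tin: bystander: tin 90 mm diameter, 110 mm tall, standing; origin at its foot
- hammer: bystander: hammer 280 mm long lying on the bench; origin under it
- sander: bystander: cork sanding block 110 x 65 x 45 mm; origin at the centre of its underside

How it is judged:
By the outcome, as a careful person would: the job done as asked, in the order asked, and still so for the second after the job is handed in, with the robot touching nothing.
It also fails if it takes over 58 s, if anything falls off the work surface, if the arm or the gripper's body presses on something with over 40 N, if the wrist force passes 120 N, or if a joint passes its speed limit or range.

### The arm

A 7-joint arm with a two-finger parallel gripper is mounted at the origin on the work surface. World frame = base frame: x ahead of the robot, y to its left, z up, the work surface at z = 0. Lengths are in mm, angles in rad, forces in N, time in s.
With the tool pointing down it reaches from about 400 to 875 mm from the base axis. Payload 4.4 kg.
Tool frame: the origin (TCP) lies midway between the tips of the shut fingers; the grasp point (between the pads) lies 19 mm behind it (ctrl.pinch_z is the distance from the TCP to the grasp point, in mm); z points along the fingers, y is the line along which they close (so a half turn about z gives the same grasp; the last joint's range is limited). The gripper opens to 85 mm and grips with 20 to 120 N. Pads are 22 mm wide; open, the fingers measure 114 mm over their backs; the gripper's body (76 mm by 85 mm) begins 54 mm behind the grasp point. The pads swing forward as they close: fully open they stand 13 mm farther back than shut.
Start: joints at [1.206, 0.628, 0.038, 1.517, -0.027, 0.996, -0.02], TCP at [191.371, -621.205, 231.313] pointing down, gripper open.
Joint ranges: [-3.06, 3.06], [-0.37, 2.12], [-1.25, 1.32], [0.18, 2.47], [-1.1, 4.24], [0.23, 1.98], [-2.94, 2.94]. Speed limits (rad/s): [2.57, 2.57, 3.14, 3.14, 3.14, 3.14, 3.14].

### API

Orientations are given as [roll, pitch, yaw] about the fixed x, y, z axes, in that order (R = Rz(yaw) Ry(pitch) Rx(roll)).
In Python, from cell import read_state, cams, order, ctrl gives the robot as it stands.
- The arm moves only by the tool move_arm, never from a script. Its argument "targets" is text: rows parted by semicolons, each of 7 numbers parted by spaces: the gripper's target within -1 to 1 (fully open at 1, half-way at 0, shut at -1), then the shift along the tool's x, y, z in cm, then the turn, a rotation vector about the tool's x, y, z in degrees. A call has 1 to 5 rows; each row shifts and turns the commanded pose from where the row before left it, along the tool's axes as they then stand; what a row does not reach is not made up. A row lasts 1/12 s, in which the tool goes at most 41.7 mm and 7.16 degrees, less where a joint would pass 70% of its speed; a pose out of reach is approached as far as the arm can. A call with a gripper value outside its range is refused whole. The fingers move at their own pace and stop on an object; the grip force is fixed at half the most. Time passes only in rows, so rows that do not move let the fingers close. It gives the time, the measured TCP pose, the force, the opening and the grip force at its end, in the units of the state.
- read_state(): the state, without advancing time (a new reading comes with each control period).
- cams.get_image(name): name is "side" or "top" or "wrist"; returns a dict with "color" (480x640x3 uint8, red, green, blue), "fovy" (degrees; the focal length in pixels is half the picture's height over the tangent of half this angle, whatever the lens; pixels are square), "cx", "cy" (the principal point, pixels), "rvec" (rotation vector, rad) and "tvec" (3), from world to camera coordinates, as OpenCV has them. Camera axes: x right, y down, z forward; pixel columns grow to the right and rows downward; lengths in mm; the calibration is good to about 2 mm. The wrist camera is an equidistant fisheye: a pixel r from the principal point sees the ray r / f radians off the axis. A picture is of the moment at which its call begins. There is no depth.
- order.finish_job(): hands the job in; it is judged then, once.
The state is a dict: "clock": time; "qpos": joint angles; "qd": joint speeds; "tau": joint torques, N m; "eef_pos": TCP position; "tool_rot": TCP orientation; "force": force on the tool from outside, world axes, zero at the start; "torque": the same for the moment, N m; "width": finger opening in mm; "gripper_force": force on a finger pad.
Only numpy, scipy, OpenCV 4.12 (cv2) and the standard library are available. Lean on these libraries where they do the work, as an engineer would, in place of code of your own. Each camera call takes 0.05 s, during which the arm holds its last target. There are 200 camera calls.

## Working session

There is one attempt and no reset: what is moved stays moved. The work goes in short steps, Python scripts to look and compute and a tool call to move; the robot and the scene stay as the last step left them, time stands still between calls to the robot, and variables do not carry over. Pictures are saved under pics/ and viewed, at most 10 in all, crops included, and the job is handed in when it is done.

Besides the shell and the picture viewer there is one more tool, called after "Call:" as name(argument=value, ...) on one line, values as JSON. move_arm: Moves the arm, as the interface text tells. Its arguments: {"type":"object","properties":{"targets":{"type":"string"}},"required":["targets"]}

```bash
ls; mkdir -p pics; python3 - <<'E'
from cell import read_state, cams, order, ctrl
import cv2
print(read_state()); print(ctrl.pinch_z)
for n in ("side","top"):
    d=cams.get_image(n); cv2.imwrite(f"pics/{n}0.png",d["color"][:,:,::-1]); d.pop("color"); print(n,d)
E
```

```text
pics
{'clock': 0.0, 'qpos': array([ 1.20617905,  0.6293715 ,  0.03843619,  1.51838654, -0.02699716,
        0.99625407, -0.02000966]), 'qd': array([ 6.49686002e-04, -3.04702984e-04,  6.00901894e-04,  6.53624974e-04,
       -4.06342087e-04, -1.84025565e-06,  5.54763588e-04]), 'tau': array([-5.09118490e-04, -5.63407660e+01,  1.22583076e+00, -1.93449068e+01,
        1.09753740e-02,  1.04301138e-02, -6.43088910e-06]), 'eef_pos': array([ 191.19989145, -620.59095078,  230.36659337]), 'tool_rot': array([-3.13969125e+00,  2.55959869e-05,  2.98813432e-01]), 'force': array([ 0.14797947,  0.29641685, -0.5159941 ]), 'torque': array([-0.00695957,  0.02212369,  0.02214641]), 'gripper_force': 0.0, 'width': 85.36950860208405}
18.700000000000003
side {'fovy': 52.004593669579684, 'cx': 317.6218249479996, 'cy': 231.80887728934326, 'rvec': array([ 0.39060198, -2.65792653,  1.35027857]), 'tvec': array([ 565.65175687,  193.59777217, 1213.05693846])}
top {'fovy': 54.13132314305619, 'cx': 320.56584517210274, 'cy': 240.95758969494926, 'rvec': array([ 2.22508295, -2.1711574 ,  0.09107004]), 'tvec': array([ -17.14409766,  562.62503968, 1547.56089656])}
```

View pics/side0.png

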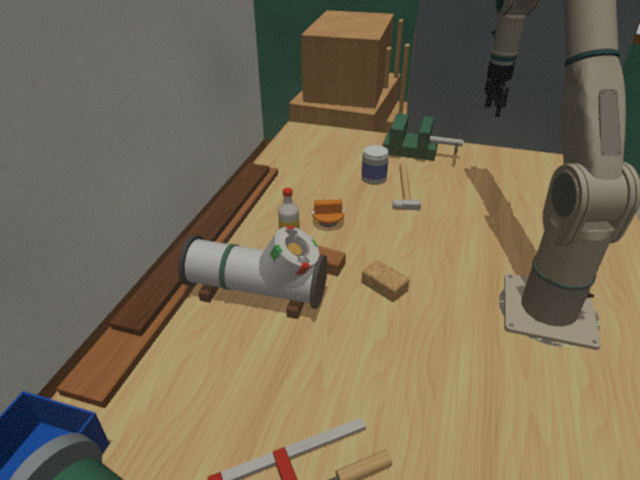

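View pics/top0.png

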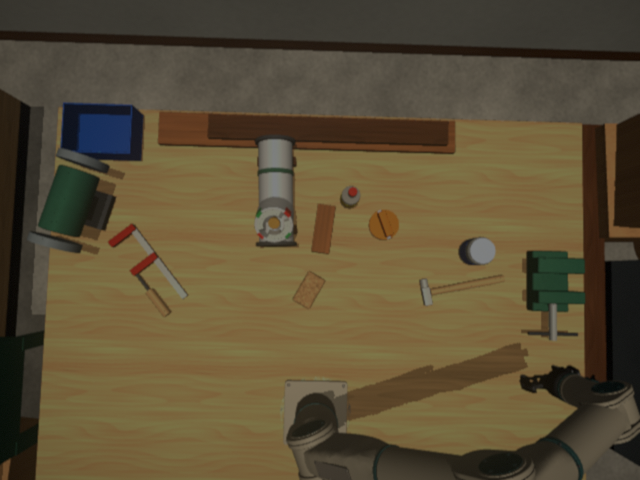

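The side view shows the cap at about (328,214) and the neck's mouth at (296,246) with red and green marks. In the top view the cap is at (384,224) and the mouth at (274,225), with the duct running up (+x). Next come coarse measurements by colour.

```bash
cat > h.py <<'E'
import numpy as np, cv2
from cell import read_state, cams, order, ctrl
from scipy.spatial.transform import Rotation as R
def grab(n):
    d=cams.get_image(n); d["n"]=n; d["f"]=240/np.tan(np.radians(d["fovy"])/2); d["R"]=cv2.Rodrigues(d["rvec"])[0]
    d["o"]=-d["R"].T@d["tvec"]; d["hsv"]=cv2.cvtColor(d["color"],cv2.COLOR_RGB2HSV); return d
def ray(d,uv):
    uv=np.atleast_2d(uv).astype(float); p=(uv-[d["cx"],d["cy"]])/d["f"]
    if d["n"]=="wrist":
        r=np.linalg.norm(p,axis=1,keepdims=True)+1e-12; v=np.c_[p/r*np.sin(r),np.cos(r)]
    else: v=np.c_[p,np.ones(len(p))]
    return (v/np.linalg.norm(v,axis=1,keepdims=True))@d["R"]
def proj(d,X):
    c=np.atleast_2d(X)@d["R"].T+d["tvec"]
    if d["n"]=="wrist":
        s=np.linalg.norm(c[:,:2],axis=1,keepdims=True)+1e-12; p=c[:,:2]/s*np.arctan2(s,c[:,2:])
    else: p=c[:,:2]/c[:,2:]
    return p*d["f"]+[d["cx"],d["cy"]]
def plane(d,uv,p0,n=(0,0,1)):
    v=ray(d,uv); n=np.array(n,float); p0=np.array(p0,float)
    return d["o"]+v*((p0-d["o"])@n/(v@n))[:,None]
def tri(ds,uvs):
    A=np.zeros((3,3)); b=np.zeros(3); rs=[]
    for d,uv in zip(ds,uvs):
        v=ray(d,uv)[0]; P=np.eye(3)-np.outer(v,v); A+=P; b+=P@d["o"]; rs.append((P,d["o"]))
    X=np.linalg.solve(A,b); return X,[round(float(np.linalg.norm(P@(X-o))),1) for P,o in rs]
def blobs(d,lo,hi,box=None,amin=4):
    if lo[0]>hi[0]: m=cv2.inRange(d["hsv"],(0,*lo[1:]),hi)|cv2.inRange(d["hsv"],lo,(180,*hi[1:]))
    else: m=cv2.inRange(d["hsv"],lo,hi)
    if box is not None:
        k=np.zeros_like(m); k[box[1]:box[3],box[0]:box[2]]=255; m&=k
    n,l,s,c=cv2.connectedComponentsWithStats(m)
    return [(c[i],int(s[i,4]),l==i) for i in range(1,n) if s[i,4]>=amin]
E
python3 - <<'E'
from h import *
T,S=grab("top"),grab("side")
for d,cb,pb in((T,(355,200,410,250),(245,195,305,250)),(S,(300,190,355,235),(255,215,330,285))):
    print(d["n"],np.round(d["o"]))
    for nm,lo,hi,b in(("orange",(5,170,90),(16,255,255),cb),("red",(172,120,60),(5,255,255),pb),("green",(45,100,40),(85,255,255),pb),("brass",(12,90,90),(30,255,255),pb)):
        for c,a,m in blobs(d,lo,hi,b): print(nm,np.round(c,1),a)
a=cv2.resize(T["color"][180:260,240:420],None,fx=4,fy=4,interpolation=3)
b=cv2.resize(S["color"][185:285,250:360],None,fx=5,fy=5,interpolation=3)[:500]
c=np.zeros((320,720,3),np.uint8);c[:]=a
cv2.imwrite("pics/t1.png",c[:,:,::-1]); cv2.imwrite("pics/s1.png",b[:,:,::-1])
E
```

```text
top [ 463.   25. 1580.]
orange [388.8 222. ] 358
orange [376.1 226.9] 257
red [287.1 213. ] 34
red [260.2 235.5] 16
green [258.2 213.5] 21
green [287.5 235.5] 10
brass [272.9 223.3] 1301
brass [273.5 222.7] 109
side [289. 992. 873.]
orange [327.9 210.8] 550
red [289.8 227.5] 13
red [303.7 267.4] 65
green [314.4 242.6] 10
green [275.3 251.7] 77
brass [293.8 229.8] 1576
brass [294.8 248.5] 127
brass [327.4 279.2] 47
```

View pics/t1.png

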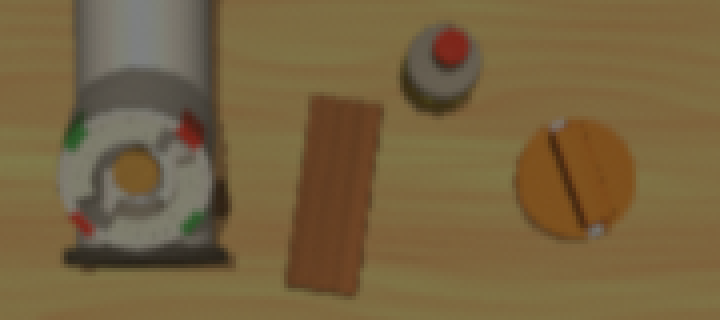

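The crop shows the flange dots at full-image (379.5,211) and (389,238), giving the bar's direction. The red notch marks are upper right and lower left on the rim, the green lock marks upper left and lower right. Now I'll compute coarse poses.

```bash
python3 - <<'E'
from h import *
T,S=grab("top"),grab("side")
dots=plane(T,[[379.5,211.2],[389,237.8]],(0,0,38)); v=dots[1]-dots[0]
print("cap dots",dots.round(1),"mid",dots.mean(0).round(1),"len",np.linalg.norm(v),"dir",np.degrees(np.arctan2(v[1],v[0])))
ms=[m for c,a,m in blobs(T,(5,170,90),(16,255,255),(355,200,410,250),50)]
pts=np.argwhere(ms[0]|ms[1])[:,::-1]; (c,r)=cv2.minEnclosingCircle(pts.astype(np.float32)); print("cap circ",plane(T,c,(0,0,38)).round(1),r)
for nm,t,s in(("redA",(287.1,213),(303.7,267.4)),("redA'",(287.1,213),(289.8,227.5)),("redB",(260.2,235.5),(303.7,267.4)),("redB'",(260.2,235.5),(289.8,227.5)),("grA",(258.2,213.5),(275.3,251.7)),("grB",(287.5,235.5),(314.4,242.6)),("brass",(273.5,222.7),(294.8,248.5))):
    X,e=tri([T,S],[t,s]); print(nm,X.round(1),e)
E
```

```text
cap dots [[ 665.2 -195.8   38. ]
 [ 577.7 -228.6   38. ]] mid [ 621.5 -212.2   38. ] len 93.47611404448774 dir -159.42765838502672
cap circ [[ 622.4 -209.9   38. ]] 14.891581535339355
redA [622.2 102.   75.1] [24.9, 24.9]
redA' [630.8 100.8 191.7] [1.7, 1.7]
redB [567.2 183.6 149.8] [0.8, 0.8]
redB' [578.3 177.9 253.2] [20.1, 20.1]
grA [631.3 188.2 184.1] [1.7, 1.7]
grB [568.1  99.9 159.2] [0.2, 0.2]
brass [604.1 142.5 165.5] [1.1, 1.1]
```

Coarse results: cap axis near (622,-211) with its bar at about 20.6°, and mouth centre near (598,142,175). The sizes and heights check. I'll fly the hand above the cap.

Call:
move_arm(targets="1 3.3 -1.7 0 0 0 0;1 3.3 -1.7 0 0 0 0;1 3.3 -1.7 0 0 0 0;1 3.3 -1.7 0 0 0 0;1 3.3 -1.7 0 0 0 0")

```text
clock: 0.72
eef_pos: [325.0, -490.0, 231.4]
tool_rot: [3.142, -0.0, 0.298]
force: [0.9, -0.3, -0.5]
width: 85.1
gripper_force: 0.0
```

Call:
move_arm(targets="1 3.3 -1.7 0 0 0 0;1 3.3 -1.7 0 0 0 0;1 3.3 -1.7 0 0 0 0;1 3.3 -1.7 0 0 0 0;1 3.3 -1.7 0 0 0 0")

```text
clock: 1.13
eef_pos: [457.8, -360.2, 231.5]
tool_rot: [3.141, -0.0, 0.299]
force: [0.5, 0.4, 0.3]
width: 85.1
gripper_force: 0.0
```

Call:
move_arm(targets="1 3.3 -1.7 0 0 0 0;1 3.3 -1.7 0 0 0 0;1 3.3 -1.7 0 0 0 0;1 3.3 -1.7 0 0 0 0;1 3.3 -1.7 0 0 0 0")

```text
clock: 1.55
eef_pos: [590.5, -230.3, 231.4]
tool_rot: [3.142, -0.0, 0.299]
force: [0.6, -0.7, -0.2]
width: 85.8
gripper_force: 0.0
```

Call:
move_arm(targets="1 0 0 0 0 0 0;1 0 0 0 0 0 0;1 0 0 0 0 0 0")

```text
clock: 1.8
eef_pos: [588.9, -232.1, 231.0]
tool_rot: [3.141, 0.001, 0.299]
force: [-0.4, -1.2, 0.1]
width: 85.9
gripper_force: 0.0
```

```bash
cat >> h.py <<'E'
def rel(p,Rt=None):
    s=read_state(); Rc=R.from_euler("xyz",s["tool_rot"]); 
    print("t %.2f pos %s rot %s w %.1f F %s"%(s["clock"],s["eef_pos"].round(1),np.degrees(s["tool_rot"]).round(1),s["width"],s["force"].round(1)),"q",s["qpos"].round(2))
    print("shift cm",(Rc.inv().apply(np.array(p)-s["eef_pos"])/10).round(2), "turn deg",None if Rt is None else np.degrees((Rc.inv()*Rt).as_rotvec()).round(2))
E
python3 - <<'E'
from h import *
rel((622,-211,180),R.from_euler("xyz",[180,0,20.6],degrees=True))
W=grab("wrist"); print(W["f"],W["o"].round(1),W["R"].round(2).tolist())
cv2.imwrite("pics/w1.png",W["color"][:,:,::-1])
for c,a,m in blobs(W,(5,170,60),(16,255,255),None,100): print(c,a)
print(proj(W,[[622,-211,38],[598,142,175]]))
E
```

```text
t 1.80 pos [ 588.9 -232.1  231. ] rot [1.80e+02 1.00e-01 1.71e+01] w 85.9 F [-0.4 -1.2  0.1] q [ 0.31  0.6   0.03  1.57 -0.02  0.97 -0.92]
shift cm [ 3.79 -1.04  5.1 ] turn deg [ 0.02  0.07 -3.47]
371.64829954431775 [ 657.3 -211.   375. ] [[0.29, -0.96, -0.0], [-0.92, -0.28, 0.28], [-0.26, -0.08, -0.96]]
[310.36808076 174.87806261] 8816
[[309.89257649 176.50992093]
 [-78.59914787 129.87184873]]
```

View pics/w1.png

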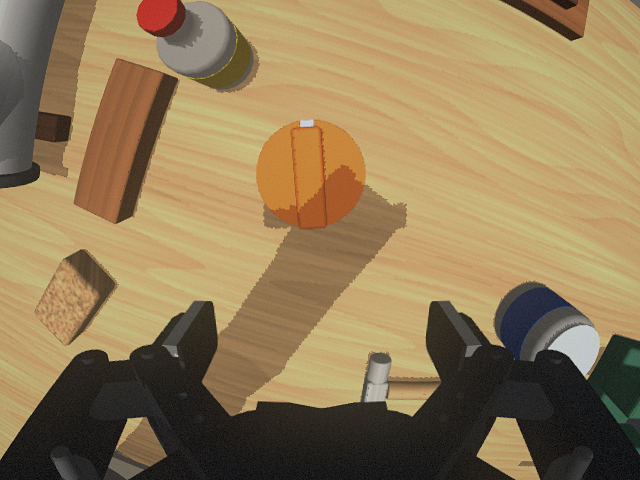

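The wrist view shows the cap flange centred near (311,174), its white dot at (307,123), and the bar top's corners near (293,127), (321,126), (327,228) and (299,228). All clear around it. I'll compute the fine pose.

```bash
python3 - <<'E'
from h import *
W=grab("wrist")
m=max(blobs(W,(5,150,40),(17,255,255),(200,100,420,235),100),key=lambda b:b[1])[2].astype(np.uint8)
ct=max(cv2.findContours(m,0,1)[0],key=len)[:,0].astype(float)
P=plane(W,ct,(0,0,38))[:,:2]
c=np.array([622,-211.])
for k in range(20):
    r=np.linalg.norm(P-c,axis=1); g=abs(r-50)<(6 if k<8 else 2.5); 
    A=np.c_[2*P[g],np.ones(g.sum())]; s=np.linalg.lstsq(A,(P[g]**2).sum(1),rcond=None)[0]; c=s[:2]
print("flange",c.round(1),"r",np.sqrt(s[2]+c@c).round(1),g.mean())
w=[b for b in blobs(W,(0,0,150),(180,60,255),(290,112,325,135),10)]
for q in w: d=plane(W,q[0],(0,0,38))[0]; print("dot",q[0],q[1],d.round(1),np.degrees(np.arctan2(*(d[:2]-c)[::-1])))
C=plane(W,[[293,127],[321,126],[327,228],[299,228]],(0,0,76))[:,:2]
print(C.round(1),C.mean(0).round(1),[np.linalg.norm(C[i]-C[(i+1)%4]).round(1) for i in range(4)])
v=C[0]+C[1]-C[2]-C[3]; print("bar dir",np.degrees(np.arctan2(v[1],v[0])))
rel((*c,130),R.from_euler("xyz",[180,0,20.6],degrees=True))
E
```

```text
flange [ 624.  -210.6] r 49.5 0.934375
dot [305.19148936 121.93617021] 94 [ 667.8 -193.7   38. ] 21.106835848672343
[[ 659.9 -187.6]
 [ 667.  -208.7]
 [ 588.7 -237.9]
 [ 581.9 -215.7]] [ 624.4 -212.5] [np.float64(22.2), np.float64(83.6), np.float64(23.2), np.float64(82.9)]
bar dir 20.11662775710824
t 1.90 pos [ 588.2 -233.5  231.3] rot [1.8e+02 1.0e-01 1.7e+01] w 85.4 F [ 0.1 -0.1  0.3] q [ 0.31  0.6   0.03  1.57 -0.02  0.97 -0.92]
shift cm [ 4.1  -1.15 10.13] turn deg [ 0.04  0.06 -3.62]
```

Cap fine pose: axis (624.2,-211.3), bar 20.5°; flange radius 49.5 and bar 83×23 check against the drawing. I'll look at the mouth with the empty hand before grasping.

Call:
move_arm(targets="1 0.4 -3.6 -0.7 0 0 0;1 0.4 -3.6 -0.7 0 0 0;1 0.4 -3.6 -0.7 0 0 0;1 0.4 -3.6 -0.7 0 0 0;1 0.4 -3.6 -0.7 0 0 0")

```text
clock: 2.32
eef_pos: [554.4, -54.2, 266.9]
tool_rot: [3.141, -0.0, 0.295]
force: [0.1, -0.5, 0.2]
width: 85.8
gripper_force: 0.0
```

Call:
move_arm(targets="1 0.4 -3.6 -0.7 0 0 0;1 0.4 -3.6 -0.7 0 0 0;1 0.4 -3.6 -0.7 0 0 0;1 0.4 -3.6 -0.7 0 0 0;1 0.4 -3.6 -0.7 0 0 0")

```text
clock: 2.73
eef_pos: [521.1, 123.8, 302.1]
tool_rot: [3.141, -0.0, 0.296]
force: [0.5, 0.3, -0.1]
width: 85.3
gripper_force: 0.0
```

Call:
move_arm(targets="1 0 0 0 0 0 0;1 0 0 0 0 0 0;1 0 0 0 0 0 0;1 0 0 0 0 0 0")

```text
clock: 3.07
eef_pos: [521.8, 121.4, 301.2]
tool_rot: [3.14, 0.001, 0.295]
force: [0.1, -0.2, -0.2]
width: 85.5
gripper_force: 0.0
```

```bash
python3 - <<'E'
from h import *
W=grab("wrist"); np.save("pics/W.npy",W,allow_pickle=True)
rel((598,142,175))
print(W["o"].round(1), proj(W,[[598,142,175]]).round(1))
u,v=proj(W,[[598,142,175]])[0].round().astype(int)
for nm,lo,hi in(("red",(172,120,60),(6,255,255)),("green",(45,100,30),(85,255,255)),("brass",(15,120,90),(28,255,255))):
    for c,a,m in blobs(W,lo,hi,(max(0,u-130),max(0,v-130),u+130,v+130),30): print(nm,c.round(1),a)
y0,x0=max(0,v-120),u-150
cv2.imwrite("pics/w2.png",cv2.resize(W["color"][y0:y0+240,x0:x0+300],None,fx=2.5,fy=2.5,interpolation=2)[:,:,::-1]); print(x0,y0)
E
```

```text
t 3.12 pos [521.9 121.6 301.1] rot [179.9   0.   16.9] w 85.4 F [-0.3  0.7 -0.3] q [-0.28  0.39 -0.01  1.74  0.    1.01 -1.56]
shift cm [ 7.88  0.25 12.61] turn deg None
[590.2 142.4 445.1] [[324.7 129.5]]
red [396.8  97.6] 566
red [261.7 153.4] 271
green [276.7  66.7] 532
green [366.6 180.2] 265
brass [327.3 117.2] 1736
175 10
```

View pics/w2.png

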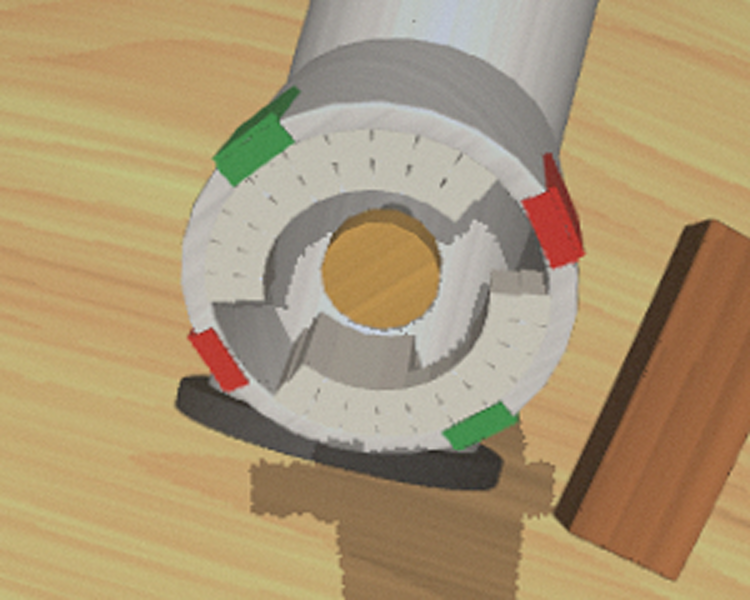

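The crop shows the mouth squarely: mark faces on the rim at crop px green (255,150) and (481,425), red (553,229) and (219,358). The brass face is at (381,270). I'll fit centre, yaw and roll from these and cross-check the yaw with the pipe in the top view.

```bash
cat > fit.py <<'E'
from h import *
from scipy.optimize import least_squares
W=np.load("pics/W.npy",allow_pickle=True).item()
uv=np.array([[255,150],[481,425],[553,229],[219,358]])/2.5+[175,10]
def fr(psi): 
    n=np.array([-.5*np.cos(psi),-.5*np.sin(psi),3**.5/2]); e2=np.array([-np.sin(psi),np.cos(psi),0]); return np.cross(e2,n),e2,n
def model(p,r=None):
    e1,e2,n=fr(p[0]); c=np.array([p[1],p[2],175]); r=p[4] if r is None else r
    a=p[3]+np.radians([0,180,80,-100]); return c+r*(np.cos(a)[:,None]*e1+np.sin(a)[:,None]*e2)
s=least_squares(lambda p:(proj(W,model(p))-uv).ravel(),[0,598,142,np.radians(53),53])
psi,cx,cy,th,r=s.x; e1,e2,n=fr(psi); C=np.array([cx,cy,175])
if __name__=="__main__":
    print("psi %.2f C %s th %.2f r %.1f"%(np.degrees(psi),C.round(1),np.degrees(th),r),"res",s.fun.round(1))
    for q in (0,): 
        b=plane(W,np.array([[381,270]])/2.5+[175,10],C-12*n,n)[0]-C; print("brass off",[round(float(b@k),1) for k in(e1,e2,n)])
    T=grab("top"); pts=[]
    for v in range(150,195,3):
        sat=T["hsv"][v,245:310,1]; k=np.where(sat<45)[0]
        if len(k)>15: pts.append([245+(k[0]+k[-1])/2,v,k[-1]-k[0]])
    pts=np.array(pts); P=plane(T,pts[:,:2],(0,0,100)); g=abs(pts[:,2]-np.median(pts[:,2]))<3
    k=np.polyfit(P[g,0],P[g,1],1); print("duct yaw",np.degrees(np.arctan(k[0])),"y at C",np.polyval(k,cx),g.sum(),np.median(pts[:,2]))
    X,e=tri([T,W],[(273.5,222.7),(327.3,117.2)]); print("brass tri",X.round(1),e)
E
python3 fit.py
```

```text
psi 16744.44 C [601.2 142.  175. ] th -16058.36 r -9.3 res [ 39.2  61.9 -31.8 -61.1 -63.5  33.5  56.9 -37.5]
brass off [-14.4, -0.1, -12.0]
duct yaw 3.066161219988943 y at C 138.61418113099097 14 31.0
brass tri [607.5 143.4 152.7] [1.2, 1.2]
```

```bash
sed -i 's/,\[0,598,142,np.radians(53),53\])/,[0,598,142,np.radians(53),53],x_scale=[.05,5,5,.05,5])/' fit.py; python3 fit.py; python3 - <<'E'
from fit import *
print(s.status,proj(W,model([0,598,142,np.radians(53),53])).round(1).tolist(),uv.tolist())
E
```

```text
psi 724.55 C [600.2 141.9 175. ] th -217.24 r 7.7 res [ 40.8  62.5 -33.5 -59.3 -64.9  33.3  57.4 -34.9]
brass off [1.2, 0.1, -12.0]
duct yaw 3.066161219988943 y at C 138.5595085090981 14 31.0
brass tri [607.5 143.4 152.7] [1.2, 1.2]
2 [[276.8, 73.7], [366.4, 180.5], [264.8, 154.9], [393.5, 103.1]] [[277.0, 70.0], [367.4, 180.0], [396.2, 101.6], [262.6, 153.2]]
```

```bash
sed -i 's/\[0,180,80,-100\]/[0,180,-100,80]/' fit.py; python3 fit.py; python3 - <<'E'
from fit import *
# target tool pose in notch orientation
for nm,a in(("notch",80),("lock",0)):
    t=th+np.radians(a); x=np.cos(t)*e1+np.sin(t)*e2; print(nm,np.degrees(R.from_matrix(np.c_[x,np.cross(-n,x),-n]).as_euler("xyz")).round(2))
rel((624.2,-211.3,130),R.from_euler("xyz",[180,0,20.5],degrees=True))
E
```

```text
psi 2.01 C [599.4 142.  175. ] th 50.24 r 54.4 res [-0.1 -0.  -0.5  0.1  0.3 -0.2  0.4  0.2]
brass off [2.1, 0.4, -12.0]
duct yaw 3.032671470017048 y at C 138.50553978567075 14 31.0
brass tri [607.5 143.4 152.7] [1.2, 1.2]
notch [156.22  18.84 128.25]
lock [156.07 -18.65  56.24]
t 3.27 pos [521.8 122.6 301.1] rot [180.   0.  17.] w 85.1 F [-0.3 -0.2 -0.5] q [-0.28  0.39 -0.01  1.74  0.    1.01 -1.56]
shift cm [ 0.05 34.92 17.13] turn deg [ 0.02  0.02 -3.52]
```

Fit residuals are under 0.5 px: mouth centre (599.4,142,175), duct yaw 2.0°, lock line at 50.2° in the rim plane. Now I'll go over the cap and down.

Call:
move_arm(targets="1 0 3.88 0.6 0 0 0;1 0 3.88 0.6 0 0 0;1 0 3.88 0.6 0 0 0;1 0 3.88 0.6 0 0 0;1 0 3.88 0.6 0 0 0")

```text
clock: 3.68
eef_pos: [578.9, -63.8, 271.0]
tool_rot: [3.141, 0.0, 0.298]
force: [0.9, 0.1, 1.0]
width: 85.3
gripper_force: 0.0
```

Call:
move_arm(targets="1 0 3.88 0.6 0 0 0;1 0 3.88 0.6 0 0 0;1 0 3.88 0.6 0 0 0;1 0 3.88 0.6 0 0 0;1 0 0 0 0 0 -3.5")

```text
clock: 4.1
eef_pos: [623.3, -221.7, 245.2]
tool_rot: [3.135, 0.004, 0.348]
force: [-1.4, -1.5, -0.2]
width: 85.1
gripper_force: 0.0
```

Call:
move_arm(targets="1 0 0 3.5 0 0 0;1 0 0 3.5 0 0 0;1 0 0 3.5 0 0 0;1 0 0 0 0 0 0;1 0 0 0 0 0 0")

```text
clock: 4.52
eef_pos: [623.0, -209.9, 140.8]
tool_rot: [-3.139, 0.004, 0.359]
force: [0.6, -0.5, -0.3]
width: 85.7
gripper_force: 0.0
```

```bash
python3 - <<'E'
from h import *
W=grab("wrist")
rel((624.2,-211.3,42),R.from_euler("xyz",[180,0,20.5],degrees=True))
for b in [b for b in blobs(W,(0,0,150),(180,60,255),(200,0,440,300),20)]: print("white",b[0].round(1),b[1],plane(W,b[0],(0,0,38)).round(1))
m=max(blobs(W,(5,150,40),(17,255,255),(150,50,480,330),100),key=lambda b:b[1])[2].astype(np.uint8)
P=plane(W,max(cv2.findContours(m,0,1)[0],key=len)[:,0].astype(float),(0,0,38))[:,:2]
c=np.array([624,-211.])
for k in range(20):
    r=np.linalg.norm(P-c,axis=1); g=abs(r-50)<(6 if k<8 else 2.5); 
    s=np.linalg.lstsq(np.c_[2*P[g],np.ones(g.sum())],(P[g]**2).sum(1),rcond=None)[0]; c=s[:2]
print("flange",c.round(1),"r",np.sqrt(s[2]+c@c).round(1),g.mean().round(2))
E
```

```text
t 4.57 pos [ 624.8 -210.3  143. ] rot [180.   -0.   20.6] w 85.6 F [ 0.6 -0.5  1.3] q [ 0.27  0.74  0.01  1.57 -0.01  0.83 -0.92]
shift cm [-0.09  0.06 10.1 ] turn deg [ 0.02 -0.01  0.08]
white [205.2  41.4] 679 [[728.6 -86.1  38. ]]
white [323.3 175.6] 189 [[ 667.5 -194.2   38. ]]
flange [ 624.2 -210.7] r 49.7 0.8
```

Call:
move_arm(targets="1 0 0 3.0 0 0 0;1 0 0 3.0 0 0 0;1 0 0 2.5 0 0 0;1 0 0 1.5 0 0 0;1 0 0 0 0 0 0")

```text
clock: 4.98
eef_pos: [624.2, -209.7, 41.7]
tool_rot: [-3.141, 0.001, 0.36]
force: [-0.4, 0.3, 0.6]
width: 85.3
gripper_force: 0.0
```

Call:
move_arm(targets="-1 0 0 0 0 0 0;-1 0 0 0 0 0 0;-1 0 0 0 0 0 0;-1 0 0 0 0 0 0;-1 0 0 0 0 0 0")

```text
clock: 5.4
eef_pos: [625.3, -210.0, 43.7]
tool_rot: [3.14, -0.002, 0.36]
force: [-0.4, 0.5, -1.1]
width: 25.3
gripper_force: 0.0
```

Call:
move_arm(targets="-1 0 0 0 0 0 0;-1 0 0 0 0 0 0;-1 0 0 0 0 0 0;-1 0 0 0 0 0 0;-1 0 0 0 0 0 0")

```text
clock: 5.82
eef_pos: [625.3, -210.1, 43.7]
tool_rot: [3.14, -0.002, 0.36]
force: [-0.1, -0.5, 5.6]
width: 23.1
gripper_force: 59.2
```

The grasp holds: width 23, 59 N. Lift and carry to a hover off the neck.

Call:
move_arm(targets="-1 0 0 -2.0 0 0 0;-1 0 0 -3.5 0 0 0;-1 0 0 -3.8 0 0 0;-1 0 0 -3.8 0 0 0;-1 0.4 -2.0 -2.0 0 0 0")

```text
clock: 6.23
eef_pos: [622.6, -196.0, 197.8]
tool_rot: [3.133, -0.004, 0.354]
force: [1.1, -2.6, -2.0]
width: 23.2
gripper_force: 59.9
```

Call:
move_arm(targets="-1 0.4 -3.4 -1 0 0 0;-1 0.4 -3.4 -1 0 0 0;-1 0.4 -3.4 -1 0 0 0;-1 0.4 -3.4 -1 0 0 0;-1 0.4 -3.4 -1 0 0 0")

```text
clock: 6.65
eef_pos: [578.6, -21.9, 243.4]
tool_rot: [-3.141, 0.001, 0.36]
force: [0.8, 1.1, -2.7]
width: 23.3
gripper_force: 59.8
```

Call:
move_arm(targets="-1 0.4 -3.4 -1 0 0 0;-1 0.4 -3.4 -1 0 0 0;-1 0.4 -3.4 -1 0 0 0;-1 0.4 -3.4 -1 0 0 0;-1 0.4 -3.4 -1 0 0 0")

```text
clock: 7.07
eef_pos: [537.5, 144.1, 293.5]
tool_rot: [-3.142, 0.001, 0.36]
force: [0.6, 0.8, -3.0]
width: 23.3
gripper_force: 59.8
```

```bash
cat > g.py <<'E'
from fit import *
DX,DZ=-1.0,43.0   # cap origin in tool frame: x, z (mm)
def goal(z,ang):  # cap origin at height z on port axis, cap x at ang deg from port x
    t=th+np.radians(ang); x=np.cos(t)*e1+np.sin(t)*e2; y=np.cross(-n,x)
    return C+n*z-(x*DX-n*DZ), R.from_matrix(np.c_[x,y,-n])
def where():
    s=read_state(); Rt=R.from_euler("xyz",s["tool_rot"]).as_matrix(); o=s["eef_pos"]+Rt@[DX,0,DZ]-C
    x=Rt[:,0]; F=s["force"]
    print("t %.2f cap in port e1 %.1f e2 %.1f z %.1f ang %.1f tilt %.2f F e1 %.1f e2 %.1f n %.1f w %.1f grip %.0f"%(s["clock"],o@e1,o@e2,o@n,np.degrees(np.arctan2(x@e2,x@e1)-th),np.degrees(np.arccos(-Rt[:,2]@n)),F@e1,F@e2,F@n,s["width"],s["gripper_force"]),"q7 %.2f"%s["qpos"][6])
E
python3 - <<'E'
from g import *
where(); rel(*goal(60,80))
E
```

```text
t 7.07 cap in port e1 -16.6 e2 3.9 z 96.7 ang -29.0 tilt 30.07 F e1 -1.0 e2 0.8 n -2.9 w 23.3 grip 60 q7 -1.52
t 7.07 pos [537.5 144.1 293.5] rot [-1.80e+02  1.00e-01  2.06e+01] w 23.3 F [ 0.6  0.8 -3. ] q [-0.32  0.43  0.    1.7  -0.    1.02 -1.52]
shift cm [0.81 0.64 2.96] turn deg [ -33.99    9.49 -108.69]
```

Call:
move_arm(targets="-1 0 0 0 -2 0.56 -6.4;-1 0 0 0 -2 0.56 -6.4;-1 0 0 0 -2 0.56 -6.4;-1 0 0 0 -2 0.56 -6.4;-1 0 0 0 -2 0.56 -6.4")

```text
clock: 7.48
eef_pos: [538.1, 143.0, 292.9]
tool_rot: [2.962, 0.003, 0.926]
force: [0.3, 0.5, -3.2]
width: 23.4
gripper_force: 59.9
```

Call:
move_arm(targets="-1 0 0 0 -2 0.56 -6.4;-1 0 0 0 -2 0.56 -6.4;-1 0 0 0 -2 0.56 -6.4;-1 0 0 0 -2 0.56 -6.4;-1 0 0 0 -2 0.56 -6.4")

```text
clock: 7.9
eef_pos: [537.9, 142.9, 292.8]
tool_rot: [2.812, 0.099, 1.478]
force: [0.4, -0.2, -3.6]
width: 23.0
gripper_force: 60.0
```

Call:
move_arm(targets="-1 0 0 0 -2 0.56 -6.4;-1 0 0 0 -2 0.56 -6.4;-1 0 0 0 -2 0.56 -6.4;-1 0 0 0 -2 0.56 -6.4;-1 0 0 0 -2 0.56 -6.4")

```text
clock: 8.32
eef_pos: [537.7, 142.7, 292.7]
tool_rot: [2.733, 0.259, 2.024]
force: [0.8, -0.2, -2.4]
width: 23.1
gripper_force: 60.0
```

Call:
move_arm(targets="-1 0 0 0 -2 0.56 -6.4;-1 0 0 0 -2 0.56 -6.4;-1 0 0 0 0 0 0;-1 0 0 0 0 0 0;-1 0 0 0 0 0 0")

```text
clock: 8.73
eef_pos: [538.9, 142.8, 293.4]
tool_rot: [2.725, 0.329, 2.237]
force: [0.9, -0.6, -3.0]
width: 23.7
gripper_force: 60.1
```

```bash
python3 - <<'E'
from g import *
where(); rel(*goal(30,80)); W=grab("wrist"); cv2.imwrite("pics/w3.png",W["color"][:,:,::-1]); where(); rel(*goal(30,80))
P=[C+54.4*(np.cos(a)*e1+np.sin(a)*e2) for a in th+np.radians([0,180,-100,80])]
print("expect marks",proj(W,P).round(1).tolist(),proj(W,[C]).round(1))
E
```

```text
t 8.73 cap in port e1 7.6 e2 2.2 z 89.7 ang 79.9 tilt 0.06 F e1 -0.7 e2 -0.7 n -3.1 w 23.7 grip 60 q7 -0.43
t 8.73 pos [538.9 142.8 293.4] rot [156.1  18.8 128.2] w 23.7 F [ 0.9 -0.6 -3. ] q [-0.27  0.24 -0.2   2.17  0.81  0.35 -0.43]
shift cm [ 0.32 -0.72  5.97] turn deg [ 0.06  0.01 -0.07]
t 8.78 cap in port e1 7.8 e2 2.5 z 89.7 ang 80.0 tilt 0.09 F e1 -2.0 e2 0.0 n -2.6 w 23.3 grip 60 q7 -0.43
t 8.78 pos [539.1 143.1 293.4] rot [156.1  18.8 128.2] w 23.3 F [-0.5 -0.  -3.3] q [-0.27  0.24 -0.2   2.17  0.81  0.35 -0.43]
shift cm [ 0.31 -0.76  5.97] turn deg [ 0.09  0.   -0.02]
expect marks [[379.7, 216.5], [241.2, 240.6], [310.2, 294.2], [308.9, 156.8]] [[309.5 228.5]]
```

View pics/w3.png

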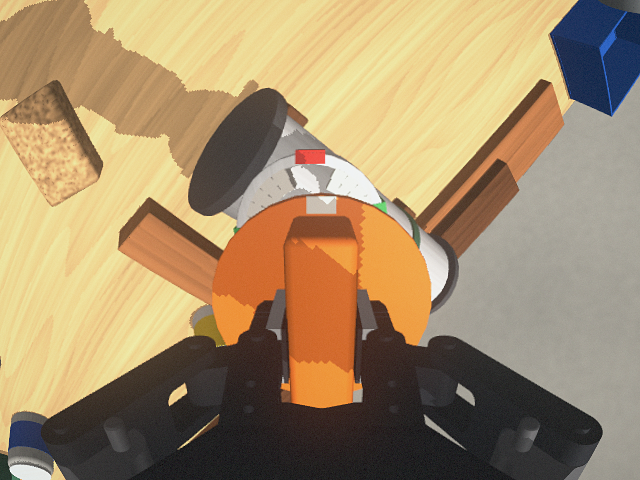

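The wrist view shows the cap held square, its dot at (321,205) and bar centred at u≈321. The red notch mark beyond is at about (311,156), and my model predicted (309,157). I'll measure the cap relative to the mark in this same image.

```bash
python3 - <<'E'
from g import *
W=grab("wrist")
s=read_state(); Rt=R.from_euler("xyz",s["tool_rot"]).as_matrix(); p=s["eef_pos"]; X,Y=Rt[:,0],Rt[:,1]
# flange circle in tool frame
m=cv2.inRange(W["hsv"],(5,150,60),(20,255,255)); m[:190]=0; m[330:]=0
ct=max(cv2.findContours(m,0,1)[0],key=len)[:,0].astype(float)
P=(plane(W,ct,p+Rt[:,2]*5,Rt[:,2])-p)@Rt; P=P[:,:2]
c=np.array([-1,0.])
for k in range(20):
    r=np.linalg.norm(P-c,axis=1); g=abs(r-50)<(5 if k<8 else 2)
    q=np.linalg.lstsq(np.c_[2*P[g],np.ones(g.sum())],(P[g]**2).sum(1),rcond=None)[0]; c=q[:2]
print("flange in tool",c.round(2),"r",np.sqrt(q[2]+c@c).round(2),g.sum(),len(g))
for b in blobs(W,(0,0,140),(180,60,255),(295,190,345,218),20): print("dot",b[0].round(1),b[1],((plane(W,b[0],p+Rt[:,2]*5,Rt[:,2])-p)@Rt).round(1))
for b in blobs(W,(172,120,60),(6,255,255),(280,140,340,170),30):
    ex=proj(W,C+54.4*(np.cos(th+np.radians(80))*e1+np.sin(th+np.radians(80))*e2))[0]
    d=plane(W,b[0],C,n)[0]-C; a=th+np.radians(80); r=np.array([np.cos(a)*e1+np.sin(a)*e2,-np.sin(a)*e1+np.cos(a)*e2]); print("red",b[0].round(1),b[1],"exp",ex.round(1),"radial,tang",(r@d).round(2))
where()
E
```

```text
flange in tool [-2.6   1.34] r 49.38 343 1238
dot [319.2 191.8] 211 [[48.   0.9  5. ]]
dot [321. 204.] 494 [[43.   1.7  5. ]]
red [309.5 156.5] 418 exp [308.4 157. ] radial,tang [54.76 -0.83]
t 8.83 cap in port e1 7.9 e2 2.6 z 89.7 ang 80.0 tilt 0.10 F e1 -1.6 e2 -0.2 n -3.7 w 22.9 grip 60 q7 -0.43
```

The cap and mark agree within 1–2 mm (mark tangential −0.8, radial +0.4 mm). I'll shift +4.3 mm x and −7.5 mm y, then go down along the axis to just above the rim.

Call:
move_arm(targets="-1 0.43 -0.75 1.0 0 0 0;-1 0 0 2.5 0 0 0;-1 0 0 2.5 0 0 0;-1 0 0 1.5 0 0 0;-1 0 0 0 0 0 0")

```text
clock: 9.25
eef_pos: [569.2, 142.7, 221.8]
tool_rot: [2.729, 0.328, 2.241]
force: [-0.4, -0.1, -3.4]
width: 22.9
gripper_force: 60.1
```

```bash
python3 - <<'E'
from g import *
S=grab("side"); where(); rel(*goal(0,80)); W=grab("wrist")
a=cv2.resize(S["color"][185:285,240:360],None,fx=4,fy=4,interpolation=3); b=W["color"][80:480,140:500]
cv2.imwrite("pics/w4.png",np.hstack([b,a[:400,:430]])[:,:,::-1])
for b in blobs(W,(172,120,60),(6,255,255),(250,100,380,220),30):
    ex=proj(W,C+54.4*(np.cos(th+np.radians(80))*e1+np.sin(th+np.radians(80))*e2))[0]
    d=plane(W,b[0],C,n)[0]-C; t=th+np.radians(80); r=np.array([np.cos(t)*e1+np.sin(t)*e2,-np.sin(t)*e1+np.cos(t)*e2]); print("red",b[0].round(1),b[1],"exp",ex.round(1),"radial,tang",(r@d).round(2))
E
```

```text
t 9.30 cap in port e1 -1.7 e2 1.0 z 13.8 ang 80.1 tilt 0.09 F e1 -1.5 e2 0.5 n -2.5 w 22.8 grip 60 q7 -0.93
t 9.30 pos [568.9 142.7 223.1] rot [156.3  18.8 128.4] w 22.8 F [-0.   0.5 -2.9] q [-0.31  0.4  -0.12  2.19  1.32  0.24 -0.93]
shift cm [-0.18  0.07  1.38] turn deg [-0.02 -0.08  0.12]
red [320.6 171. ] 842 exp [319.3 172.4] radial,tang [55.13 -0.71]
```

View pics/w4.png

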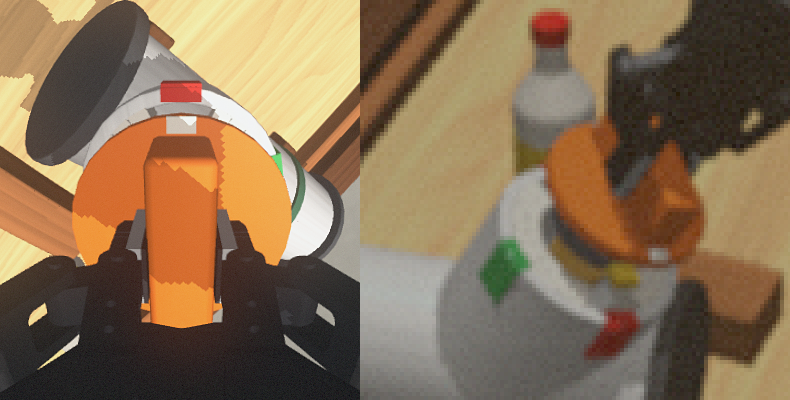

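The hand sees the dot in line with the red mark; the side crop shows the lug just above the mouth near the red mark. Going in gently.

Call:
move_arm(targets="-1 -0.06 0.06 0.5 0 0 0;-1 0 0 0.5 0 0 0;-1 0 0 0.3 0 0 0;-1 0 0 0 0 0 0")

```text
clock: 9.68
eef_pos: [576.4, 142.9, 214.8]
tool_rot: [2.723, 0.33, 2.239]
force: [-0.5, -1.2, -2.8]
width: 23.0
gripper_force: 60.2
```

```bash
python3 -c "
from g import *
where(); rel(*goal(-8,80))"
```

```text
t 9.68 cap in port e1 0.8 e2 1.0 z 2.9 ang 80.1 tilt 0.19 F e1 -1.9 e2 -1.2 n -2.2 w 23.0 grip 60 q7 -1.02
t 9.68 pos [576.4 142.9 214.8] rot [156.   18.9 128.3] w 23.0 F [-0.5 -1.2 -2.8] q [-0.3   0.42 -0.13  2.19  1.43  0.24 -1.02]
shift cm [-0.02 -0.12  1.09] turn deg [0.19 0.03 0.05]
```

Call:
move_arm(targets="-1 0 0 0.2 0 0 0;-1 0 0 0.2 0 0 0;-1 0 0 0.2 0 0 0;-1 0 0 0 0 0 0")

```text
clock: 10.02
eef_pos: [579.2, 142.8, 208.9]
tool_rot: [2.725, 0.33, 2.24]
force: [-1.3, 0.0, -2.9]
width: 23.1
gripper_force: 60.7
```

```bash
python3 -c "
from g import *
where(); rel(*goal(-8,80))"
```

```text
t 10.02 cap in port e1 0.3 e2 0.8 z -3.6 ang 80.1 tilt 0.14 F e1 -2.6 e2 0.1 n -1.9 w 23.1 grip 61 q7 -1.07
t 10.02 pos [579.2 142.8 208.9] rot [156.1  18.9 128.3] w 23.1 F [-1.3  0.  -2.9] q [-0.29  0.44 -0.13  2.19  1.48  0.24 -1.07]
shift cm [-0.04 -0.06  0.44] turn deg [0.14 0.01 0.09]
```

Entering freely. Continue.

Call:
move_arm(targets="-1 0 0 0.2 0 0 0;-1 0 0 0.2 0 0 0;-1 0 0 0.2 0 0 0;-1 0 0 0.2 0 0 0;-1 0 0 0 0 0 0")

```text
clock: 10.43
eef_pos: [583.5, 142.7, 201.5]
tool_rot: [2.725, 0.33, 2.24]
force: [-2.5, -1.0, 0.3]
width: 23.2
gripper_force: 61.0
```

```bash
python3 -c "
from g import *
where()"
```

```text
t 10.43 cap in port e1 0.3 e2 0.6 z -12.2 ang 80.1 tilt 0.11 F e1 -2.1 e2 -0.9 n 1.6 w 23.2 grip 61 q7 -1.14
```

Call:
move_arm(targets="-1 0 0 0.2 0 0 0;-1 0 0 0.2 0 0 0;-1 0 0 0.2 0 0 0;-1 0 0 0 0 0 0")

```text
clock: 10.77
eef_pos: [586.5, 142.9, 196.4]
tool_rot: [2.725, 0.33, 2.24]
force: [-2.3, -0.7, 2.6]
width: 23.1
gripper_force: 61.4
```

```bash
python3 -c "
from g import *
where()"
```

```text
t 10.77 cap in port e1 0.3 e2 0.6 z -18.1 ang 80.1 tilt 0.11 F e1 -0.7 e2 -0.6 n 3.5 w 23.1 grip 61 q7 -1.18
```

The spring forces match the depth (z −12 and −18). Push home.

Call:
move_arm(targets="-1 0 0 0.2 0 0 0;-1 0 0 0.2 0 0 0;-1 0 0 0.2 0 0 0;-1 0 0 0.2 0 0 0;-1 0 0 0.1 0 0 0")

```text
clock: 11.18
eef_pos: [590.9, 143.0, 188.7]
tool_rot: [2.725, 0.33, 2.24]
force: [-4.0, -1.0, 5.9]
width: 23.5
gripper_force: 61.9
```

```bash
python3 -c "
from g import *
where()"
```

```text
t 11.18 cap in port e1 0.3 e2 0.6 z -26.9 ang 80.1 tilt 0.12 F e1 -0.5 e2 -0.8 n 7.1 w 23.5 grip 62 q7 -1.24
```

Call:
move_arm(targets="-1 0 0 0.1 0 0 0;-1 0 0 0.1 0 0 0;-1 0 0 0 0 0 0")

```text
clock: 11.43
eef_pos: [591.7, 143.1, 187.4]
tool_rot: [2.724, 0.33, 2.24]
force: [-7.4, -0.6, 9.3]
width: 23.4
gripper_force: 62.5
```

```bash
python3 -c "
from g import *
where()"
```

```text
t 11.43 cap in port e1 0.3 e2 0.6 z -28.5 ang 80.1 tilt 0.15 F e1 -1.8 e2 -0.3 n 11.8 w 23.4 grip 62 q7 -1.26
```

Home: the flange just meets the rim. I'll ease 1 mm and turn clockwise in stages.

Call:
move_arm(targets="-1 0 0 -0.1 0 0 0;-1 0 0 0 0 0 4;-1 0 0 0 0 0 4;-1 0 0 0 0 0 4;-1 0 0 0 0 0 4")

```text
clock: 11.85
eef_pos: [591.1, 142.8, 187.9]
tool_rot: [2.655, 0.206, 1.976]
force: [-5.7, -0.8, 6.6]
width: 23.2
gripper_force: 62.1
```

```bash
python3 -c "
from g import *
where(); print(read_state()['torque'],read_state()['qpos'].round(2))"
```

```text
t 11.85 cap in port e1 -0.2 e2 0.2 z -27.7 ang 63.9 tilt 0.11 F e1 -1.6 e2 -0.6 n 8.6 w 23.2 grip 62 q7 -1.52
[-0.32050353  1.05488842 -0.05850239] [-0.24  0.49 -0.2   2.18  1.65  0.27 -1.52]
```

Call:
move_arm(targets="-1 0 0 0 0 0 4;-1 0 0 0 0 0 4;-1 0 0 0 0 0 4;-1 0 0 0 0 0 4;-1 0 0 0 0 0 4")

```text
clock: 12.27
eef_pos: [590.9, 142.8, 187.7]
tool_rot: [2.618, 0.036, 1.669]
force: [-6.4, -0.5, 6.8]
width: 23.2
gripper_force: 62.1
```

```bash
python3 -c "
from g import *
where(); print(read_state()['torque'],read_state()['qpos'].round(2)); rel(*goal(-28.,80))"
```

```text
t 12.27 cap in port e1 -0.8 e2 0.1 z -27.8 ang 43.9 tilt 0.08 F e1 -2.1 e2 -0.3 n 9.1 w 23.2 grip 62 q7 -1.86
[-0.23335231  1.15699163 -0.02025449] [-0.21  0.5  -0.24  2.17  1.64  0.29 -1.86]
t 12.27 pos [590.9 142.8 187.7] rot [150.    2.   95.6] w 23.2 F [-6.4 -0.5  6.8] q [-0.21  0.5  -0.24  2.17  1.64  0.29 -1.86]
shift cm [-0.03  0.03  0.02] turn deg [ 8.00e-02 -1.00e-02 -3.61e+01]
```

Call:
move_arm(targets="-1 0 0 0 0 0 4;-1 0 0 0 0 0 4;-1 0 0 0 0 0 4;-1 0 0 0 0 0 4;-1 0 0 0 0 0 4")

```text
clock: 12.68
eef_pos: [590.8, 142.9, 187.6]
tool_rot: [2.634, -0.138, 1.365]
force: [-6.8, -0.8, 6.6]
width: 23.2
gripper_force: 62.1
```

Call:
move_arm(targets="-1 0 0 0 0 0 4;-1 0 0 0 0 0 4;-1 0 0 0 0 0 4;-1 0 0 0 0 0 4;-1 0 0 0 0 0 4")

```text
clock: 13.1
eef_pos: [590.7, 143.2, 187.6]
tool_rot: [2.704, -0.299, 1.048]
force: [-6.3, 0.1, 5.3]
width: 23.1
gripper_force: 62.1
```

```bash
python3 -c "
from g import *
where(); print(read_state()['torque'],read_state()['qpos'].round(2)); rel(*goal(-28.,0))"
```

```text
t 13.10 cap in port e1 -1.7 e2 0.7 z -27.8 ang 3.9 tilt 0.10 F e1 -2.8 e2 0.3 n 7.7 w 23.1 grip 62 q7 -2.54
[-0.1538587   1.17017785 -0.02387781] [-0.15  0.5  -0.33  2.17  1.63  0.33 -2.54]
t 13.10 pos [590.7 143.2 187.6] rot [154.9 -17.1  60. ] w 23.1 F [-6.3  0.1  5.3] q [-0.15  0.5  -0.33  2.17  1.63  0.33 -2.54]
shift cm [0.04 0.18 0.02] turn deg [-0.01 -0.1   3.92]
```

Call:
move_arm(targets="-1 0 0 0 0 0 2;-1 0 0 0 0 0 2;-1 0 0 0 0 0 2;-1 0 0 0 0 0 0")

```text
clock: 13.43
eef_pos: [590.8, 143.3, 187.6]
tool_rot: [2.735, -0.341, 0.949]
force: [-6.5, -1.1, 4.9]
width: 23.6
gripper_force: 62.1
```

```bash
python3 -c "
from g import *
where(); s=read_state();print((s['torque']@n).round(3),s['qpos'].round(2)); rel(*goal(-28.,0))"
```

```text
t 13.43 cap in port e1 -1.7 e2 0.9 z -27.8 ang -2.0 tilt 0.11 F e1 -3.2 e2 -0.9 n 7.6 w 23.6 grip 62 q7 -2.64
-0.077 [-0.14  0.5  -0.34  2.17  1.63  0.34 -2.64]
t 13.43 pos [590.8 143.3 187.6] rot [156.7 -19.5  54.4] w 23.6 F [-6.5 -1.1  4.9] q [-0.14  0.5  -0.34  2.17  1.63  0.34 -2.64]
shift cm [0.05 0.18 0.02] turn deg [-0.02 -0.11 -1.97]
```

Call:
move_arm(targets="-1 0 0 0 0 0 2;-1 0 0 0 0 0 2;-1 0 0 0 0 0 0")

```text
clock: 13.68
eef_pos: [590.8, 143.3, 187.6]
tool_rot: [2.759, -0.368, 0.88]
force: [-6.0, -0.2, 6.2]
width: 23.3
gripper_force: 62.0
```

```bash
python3 -c "
from g import *
where(); s=read_state();print((s['torque']@n).round(3),s['qpos'].round(2)); rel(*goal(-28.,0))"
```

```text
t 13.68 cap in port e1 -1.8 e2 1.0 z -27.8 ang -6.0 tilt 0.11 F e1 -2.1 e2 0.0 n 8.3 w 23.3 grip 62 q7 -2.71
-0.015 [-0.14  0.5  -0.34  2.17  1.63  0.34 -2.71]
t 13.68 pos [590.8 143.3 187.6] rot [158.1 -21.1  50.4] w 23.3 F [-6.  -0.2  6.2] q [-0.14  0.5  -0.34  2.17  1.63  0.34 -2.71]
shift cm [0.07 0.18 0.02] turn deg [-0.02 -0.11 -5.96]
```

Call:
move_arm(targets="-1 0 0 0 0 0 1.5;-1 0 0 0 0 0 1.5;-1 0 0 0 0 0 0")

```text
clock: 13.93
eef_pos: [591.1, 142.7, 187.8]
tool_rot: [2.775, -0.386, 0.831]
force: [-5.2, -2.7, 6.2]
width: 23.2
gripper_force: 62.4
```

```bash
python3 -c "
from g import *
where(); s=read_state();print((s['torque']@n).round(3),s['qpos'].round(2)); rel(*goal(-28.,-4))"
```

```text
t 13.93 cap in port e1 -1.4 e2 0.3 z -27.8 ang -8.8 tilt 0.11 F e1 -1.5 e2 -2.5 n 8.0 w 23.2 grip 62 q7 -2.76
0.747 [-0.13  0.5  -0.35  2.17  1.63  0.34 -2.76]
t 13.93 pos [591.1 142.7 187.8] rot [159.  -22.1  47.6] w 23.2 F [-5.2 -2.7  6.2] q [-0.13  0.5  -0.35  2.17  1.63  0.34 -2.76]
shift cm [0.09 0.11 0.02] turn deg [ 0.06 -0.09 -4.8 ]
```

The stop is felt (0.75 N·m). I'll relieve the torque, then ease out and let the spring seat it.

Call:
move_arm(targets="-1 0 0 0 0 0 -2.5;-1 0 0 0 0 0 -2.5;-1 0 0 -0.2 0 0 0;-1 0 0 -0.2 0 0 0;-1 0 0 0 0 0 0")

```text
clock: 14.35
eef_pos: [589.2, 143.0, 191.5]
tool_rot: [2.745, -0.354, 0.916]
force: [-5.2, -0.9, 4.7]
width: 23.2
gripper_force: 61.9
```

```bash
python3 -c "
from g import *
where(); s=read_state();print((s['torque']@n).round(3))"
```

```text
t 14.35 cap in port e1 -1.1 e2 0.7 z -23.6 ang -3.9 tilt 0.13 F e1 -2.2 e2 -0.7 n 6.7 w 23.2 grip 62 q7 -2.65
0.03
```

Call:
move_arm(targets="-1 0 0 -0.15 0 0 0;-1 0 0 -0.15 0 0 0;-1 0 0 0 0 0 0")

```text
clock: 14.6
eef_pos: [587.8, 142.9, 194.1]
tool_rot: [2.745, -0.354, 0.916]
force: [-3.1, -0.6, 4.7]
width: 23.4
gripper_force: 61.7
```

```bash
python3 -c "
from g import *
where(); s=read_state();print((s['torque']@n).round(3))"
```

```text
t 14.60 cap in port e1 -1.1 e2 0.7 z -20.7 ang -3.9 tilt 0.12 F e1 -0.4 e2 -0.5 n 5.7 w 23.4 grip 62 q7 -2.64
0.103
```

Call:
move_arm(targets="-1 0 0 -0.15 0 0 0;-1 0 0 -0.15 0 0 0;-1 0 0 0 0 0 0")

```text
clock: 14.85
eef_pos: [586.2, 142.9, 196.6]
tool_rot: [2.745, -0.354, 0.916]
force: [-2.2, -0.4, 3.2]
width: 23.0
gripper_force: 61.5
```

```bash
python3 -c "
from g import *
where(); s=read_state();print((s['torque']@n).round(3))"
```

```text
t 14.85 cap in port e1 -1.1 e2 0.6 z -17.8 ang -3.9 tilt 0.11 F e1 -0.3 e2 -0.4 n 3.8 w 23.0 grip 61 q7 -2.62
-0.058
```

Call:
move_arm(targets="-1 0 0 -0.1 0 0 0;-1 0 0 0 0 0 0;-1 0 0 0 0 0 0")

```text
clock: 15.1
eef_pos: [585.8, 142.9, 197.3]
tool_rot: [2.745, -0.354, 0.916]
force: [-2.2, -0.3, 3.5]
width: 23.0
gripper_force: 61.4
```

```bash
python3 -c "
from g import *
where(); s=read_state();print((s['torque']@n).round(3))"
```

```text
t 15.10 cap in port e1 -1.1 e2 0.7 z -16.9 ang -3.9 tilt 0.11 F e1 -0.2 e2 -0.2 n 4.2 w 23.0 grip 61 q7 -2.62
-0.014
```

Call:
move_arm(targets="-1 0 0 -0.1 0 0 0;-1 0 0 0 0 0 0;-1 0 0 0 0 0 0")

```text
clock: 15.35
eef_pos: [585.6, 142.7, 197.6]
tool_rot: [2.746, -0.354, 0.916]
force: [4.0, 0.1, -7.0]
width: 23.1
gripper_force: 61.7
```

```bash
python3 -c "
from g import *
where(); s=read_state();print((s['torque']@n).round(3))"
```

```text
t 15.35 cap in port e1 -1.3 e2 0.5 z -16.5 ang -3.9 tilt 0.07 F e1 -0.1 e2 -0.0 n -8.1 w 23.1 grip 62 q7 -2.61
0.027
```

The lugs catch on the lip (pull −8 N), so the cap is locked. I'll relax, release and back off along the axis.

Call:
move_arm(targets="-1 0 0 0.06 0 0 0;-1 0 0 0 0 0 0;1 0 0 0 0 0 0;1 0 0 0 0 0 0;1 0 0 0 0 0 0")

```text
clock: 15.77
eef_pos: [585.5, 142.8, 197.8]
tool_rot: [2.745, -0.354, 0.916]
force: [-0.4, 0.5, 0.6]
width: 59.0
gripper_force: 0.0
```

Call:
move_arm(targets="1 0 0 0 0 0 0;1 0 0 0 0 0 0;1 0 0 0 0 0 0;1 0 0 0 0 0 0;1 0 0 0 0 0 0")

```text
clock: 16.18
eef_pos: [585.5, 142.8, 197.6]
tool_rot: [2.745, -0.354, 0.916]
force: [-0.2, -0.9, -0.0]
width: 85.6
gripper_force: 0.0
```

Call:
move_arm(targets="1 0 0 -1 0 0 0;1 0 0 -2 0 0 0;1 0 0 -3 0 0 0;1 0 0 -3 0 0 0;1 0 0 -3 0 0 0")

```text
clock: 16.6
eef_pos: [524.2, 140.8, 302.0]
tool_rot: [2.746, -0.353, 0.916]
force: [1.1, 0.1, 0.4]
width: 85.5
gripper_force: 0.0
```

Call:
move_arm(targets="1 0 0 -2 0 0 0;1 0 0 0 0 0 0;1 0 0 0 0 0 0")

```text
clock: 16.85
eef_pos: [515.7, 139.9, 319.9]
tool_rot: [2.743, -0.356, 0.916]
force: [0.4, -0.1, 0.1]
width: 85.7
gripper_force: 0.0
```

```bash
python3 - <<'E'
from g import *
where(); W=grab("wrist"); S=grab("side")
a=cv2.resize(S["color"][185:285,240:340],None,fx=4,fy=4,interpolation=3)
cv2.imwrite("pics/w5.png",np.hstack([W["color"][0:400,130:530],a])[:,:,::-1])
t=th+np.radians(0); x=np.cos(t)*e1+np.sin(t)*e2
print("expected flange dots locked",proj(W,[C+n*20+46*x,C+n*20-46*x]).round(1).tolist(),"greens",proj(W,[C+54.4*x,C-54.4*x]).round(1).tolist())
m=cv2.inRange(W["hsv"],(5,150,60),(20,255,255)); ct=max(cv2.findContours(m,0,1)[0],key=cv2.contourArea)[:,0].astype(float)
for h in(20,8): 
    d=plane(W,ct,C+n*h,n)-C; (c,r)=cv2.minEnclosingCircle(np.c_[d@e1,d@e2].astype(np.float32)); print(h,np.round(c,1),round(r,1))
for b in blobs(W,(0,0,140),(180,50,255),(200,50,460,380),25):
    d=plane(W,b[0],C+n*20,n)[0]-C; q=np.hypot(d@e1,d@e2)
    if q<60: print("white",b[0].round(1),b[1],"r %.1f ang %.1f"%(q,np.degrees(np.arctan2(d@e2,d@e1)-th)))
E
```

```text
t 16.85 cap in port e1 -0.5 e2 0.1 z 124.3 ang -3.9 tilt 0.23 F e1 0.4 e2 -0.1 n -0.1 w 85.7 grip 0 q7 -1.91
expected flange dots locked [[316.4, 174.0], [324.2, 284.1]] greens [[315.9, 161.9], [324.7, 284.4]]
20 [-3.3 -3.5] 54.2
8 [-5.5 -5.8] 56.4
white [377.7 252.1] 38 r 50.4 ang -114.6
```

View pics/w5.png

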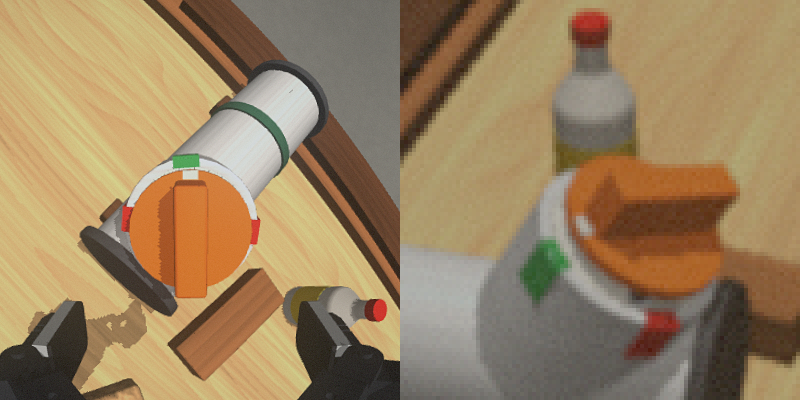

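The cap sits locked: its dot (crop 190,174) is beside the green mark (187,161), about 4° past and inside the stop. The flange stands off the rim, the hand is clear, and the bystanders in view are undisturbed. Handing in.

```bash
python3 -c "
from h import *
print(order.finish_job())"
```

```text
the job is handed in; nothing more can be done
None
```

The cap is locked in the neck, seated by the spring and let go of at about 4° past the lock mark, inside the stop; the job was handed in at about 17 s, with the other things on the bench left alone.

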